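# Hang the palm sander on the spring balancer

### The job

Hang the blue palm sander on the spring balancer: draw the sprung hook down by its red knob, feel for the height of the brass eye on top of the sander, pass the hook through it, and let the hook rise again under control until it is back up at its top stop with the sander hanging still from it. Handle it gently: never press hard on the sander, do not tip it or rock it in its box, do not let the hook fly up by itself, and leave the other things on the bench where they are.

Things in the scene. Friction and masses are not known exactly. Their poses are not given: they have to be found in the camera images.
- balancer: spring balancer bolted to the bench: green base plate, vertical steel post 22 mm thick, round green spring housing at the post's top (z 320 to 404 mm, within 65 mm of the post). Origin: where the post's axis meets the bench. At yaw 0 the sander's box (tray) lies about 150 mm from the post to -x. Place and yaw differ each time; fixed during the work
- carriage (a joint): how far the hook arm is drawn down the post, m: 0 at the top stop (its start), at most 0.15. A spring pulls it up: some 10 to 11 N of net pull at the knob at the top, 3 N more at the bottom; unheld it flies up
- hook_arm: yellow level arm, 18 wide, 16 mm thick, riding on the post (sprung up) and swinging freely about its axis, from -1.0 to 0.7 rad off the balancer's yaw; stays where left. Origin: on the post's axis at mid thickness, 275 mm above the bench at the top stop. Reaches along its own -x. Positive swing (counter-clockwise from above) moves the hook towards its own -y. Starts at -0.8 to -0.55, beside the sander
- hook_knob (a point): centre of the red knob to grip, at the arm's end on its top: upright, round, 24 mm across, 46 mm tall (this point +-23 mm), on a dark disc 52 mm across whose top lies 24 mm below this point. 38 mm above the arm's origin, 150 mm from the post's axis
- hook_seat (a point): middle of the hook's level prong, 7 mm steel rod: it hangs from the arm straight under the knob's axis, turns level, runs 34 mm along the arm's own -y (towards the sander at the start) and ends in a tip turned straight up, top 14.5 mm above the prong's centre line. This point: on that line, 17 mm from the knob's axis, 65 mm below the arm's origin, 103 mm below point hook_knob
- sander: blue cordless palm sander, 100 x 100 mm sole and lower body (up to 44 mm), round above, 90 mm tall without its eye, 0.4 to 0.75 kg, standing loose in the box (tray) with its x axis roughly along the balancer's x (within 0.2 rad). Origin: centre of its underside
- sander_top (a point): centre of the sander's top, 90 mm above its underside, where the eye's flat stem (44 x 8 mm) comes out. The brass eye is an upright loop of 7 mm rod in the sander's x-z plane, opening 36 mm wide (along x) and 25 mm high; the hook passes through along y. The rigid stem is set to another height each time, not reported: the loop's top is 47.5 to 91.5 mm above this point, to be felt (or seen)
- tray: fixed wooden parking box, 120 mm square outside, 104 mm inside, floor 4 mm thick, walls 28 mm above the bench; the sander stands in it with 2 mm of play and cannot be pushed aside, only lifted out. Origin: centre of its underside, on the bench
- offcut: bystander, leave alone: pale wooden offcut, 110 x 35 x 22 mm. Origin: centre of its underside
- roll_core: bystander, leave alone: cardboard ring, 56 mm across, 30 mm high. Origin: centre of its underside
- glue: bystander, leave alone: white glue bottle with an orange cap, 56 mm across, 150 mm tall. Origin: centre of its underside
- mallet: bystander, leave alone: wooden-handled hammer lying on the bench, handle to its own -x. Origin: centre of its underside
- driver: bystander, leave alone: screwdriver with orange handle, lying, handle to its own -x. Origin: centre of its underside
- screw_jar: bystander, leave alone: glass screw jar, 64 mm across, 75 mm tall. Origin: centre of its underside
- sand_block: bystander, leave alone: cork sanding block, 100 x 60 x 32 mm. Origin: centre of its underside
There are look-alikes about, which are no part of the job. Several things have the shape of the sander; the one meant has the colours described above.

How it is judged:
By the outcome, as a careful person would: the job done as asked, in the order asked, and still so for the second after the job is handed in, with the robot touching nothing.
It also fails if it takes over 54 s, if anything falls off the work surface, if the arm or the gripper's body presses on something with over 40 N, if the wrist force passes 120 N, or if a joint passes its speed limit or range.

### The arm

A 6-joint arm with a two-finger parallel gripper is mounted at the origin on the work surface. World frame = base frame: x ahead of the robot, y to its left, z up, the work surface at z = 0. Lengths are in m, angles in rad, forces in N, time in s.
With the tool pointing down it reaches from about 0.3 to 0.75 m from the base axis. Payload 8.5 kg.
Tool frame: the origin (TCP) lies midway between the tips of the shut fingers; the grasp point (between the pads) lies 19 mm behind it (r.hold_point_z is the distance from the TCP to the grasp point, in m); z points along the fingers, y is the direction in which the jaws open and shut (so a half turn about z gives the same grasp; the last joint's range is limited). The gripper opens to 85 mm and grips with 20 to 120 N. Pads are 22 mm wide; open, the fingers measure 114 mm over their backs; the gripper's body (76 mm by 85 mm) begins 54 mm behind the grasp point. The pads swing forward as they close: fully open they stand 13 mm farther back than shut.
Start: joints at [-1.541, 0.381, 1.297, -0, 1.464, -0.215], TCP at [0.133, -0.534, 0.231] pointing down, gripper open.
Joint ranges: [-3.11, 3.11], [-0.89, 2.33], [0.22, 2.48], [-1.42, 4.56], [0.17, 2.85], [-2.88, 2.88]. Speed limits (rad/s): [2.39, 2.39, 3.14, 3.14, 3.14, 3.14].

### API

Orientations are given as a rotation vector (axis times angle).
In Python, from cell import monitor, viewer, workorder, r gives the robot as it stands.
- The arm moves only by the tool send_rows, never from a script. Its argument "rows" is a list that holds one entry, the list of rows, each a list of 6 numbers: the shift along the world's x, y, z scaled (see below), then the turn, a rotation vector about the world's x, y, z scaled (see below). A call has 1 to 5 rows; each row shifts and turns the commanded pose from where the row before left it; what a row does not reach is not made up. The controller multiplies each number of a shift by 0.02 m and each number of a turn by 0.1 rad. A row lasts 1/12 s, in which the tool goes at most 41.7 mm and 7.16 degrees, less where a joint would pass 70% of its speed; a pose out of reach is approached as far as the arm can. A call with a number of a shift or a turn outside -1 to 1 is refused whole. A call with a gripper value outside its range is refused whole. "jaw" is the closure, from -1 (fully open) to 1 (shut), set as the call begins (left out, the last holds). The fingers move at their own pace and stop on an object; the grip force is fixed at half the most. Time passes only in rows, so rows that do not move let the fingers close. It gives the time, the measured TCP pose, the force and the opening at its end, in the units of the state.
- monitor.get_obs(): the state, without advancing time (a new reading comes with each control period).
- viewer.camera(name): name is "scene" or "top"; returns the picture (384x512x3 uint8, red, green, blue); there is no depth.
- viewer.camera_model(name): a dict with "vfov" (degrees; the focal length in pixels is half the picture's height over the tangent of half this angle, whatever the lens; pixels are square), "cx", "cy" (the principal point, pixels), "dist" ([k1, k2, p1, p2, k3] as OpenCV has them; the pictures are not rectified), "world_from_camera" (4x4, takes a point from camera to world coordinates). Camera axes: x right, y down, z forward; pixel columns grow to the right and rows downward; lengths in m; the calibration is good to about 2 mm. A picture is of the moment at which its call begins. camera_model takes no time and is no camera call.
- workorder.sign_off(): hands the job in, once; it reports no verdict.
The state is a dict: "clock": time; "qpos": joint angles; "dq": joint speeds; "joint_efforts": joint torques, N m; "position": TCP position; "eef_rot": TCP orientation; "force": force on the tool from outside, world axes, zero at the start; "moment": the same for the moment, N m; "opening": finger opening in m.
Only numpy, scipy, OpenCV 4.12 (cv2) and the standard library are available. Lean on these libraries where they do the work, as an engineer would, in place of code of your own. Each camera call takes 0.05 s, during which the arm holds its last target. There are 200 camera calls.

## Working session

There is one attempt and no reset: what is moved stays moved. The work goes in short steps, Python scripts to look and compute and a tool call to move; the robot and the scene stay as the last step left them, time stands still between calls to the robot, and variables do not carry over. Pictures are saved under pics/ and viewed, about 8 in all and at most 12, crops included, and the job is handed in when it is done.

Besides the shell and the picture viewer there is one more tool, called after "Emit:" in YAML: its name, and indented under it one key for each argument. send_rows: Moves the arm, as the interface text tells. Its arguments: {"type":"object","properties":{"rows":{"type":"array","items":{"type":"array","items":{"type":"array","items":{"type":"number"}}}},"jaw":{"type":"number"}},"required":["rows"]}

```bash
ls; mkdir -p pics
cat > h.py <<'E'
import numpy as np, cv2
from cell import monitor, viewer, workorder, r
def KD(n):
    m=viewer.camera_model(n); f=192/np.tan(np.radians(m['vfov'])/2)
    return np.array([[f,0,m['cx']],[0,f,m['cy']],[0,0,1.]]),np.array(m['dist'],float),np.array(m['world_from_camera'])
def ray(n,u,v):
    K,D,T=KD(n); p=cv2.undistortPoints(np.array([[[u,v]]],float),K,D)[0,0]
    return T[:3,3],T[:3,:3]@np.array([p[0],p[1],1])
def atz(n,u,v,z):
    o,d=ray(n,u,v); return o+d*(z-o[2])/d[2]
def proj(n,P):
    K,D,T=KD(n); W=np.linalg.inv(T)
    return cv2.projectPoints(np.atleast_2d(np.array(P,float)),cv2.Rodrigues(W[:3,:3])[0],W[:3,3],K,D)[0][:,0]
def tri(l):
    A=np.zeros((3,3));b=np.zeros(3)
    for n,u,v in l:
        o,d=ray(n,u,v); d=d/np.linalg.norm(d); M=np.eye(3)-np.outer(d,d); A+=M;b+=M@o
    return np.linalg.solve(A,b)
def snap(n,name,crop=None,s=1.5):
    im=viewer.camera(n)[:,:,::-1]
    if crop: x0,y0,x1,y1=crop; im=im[y0:y1,x0:x1]
    cv2.imwrite('pics/'+name+'.png',cv2.resize(im,None,fx=s,fy=s,interpolation=cv2.INTER_CUBIC))
E
python3 - <<'E'
from h import *
snap('scene','s1');snap('top','t1')
for n in('scene','top'):print(n,KD(n))
o=monitor.get_obs();print(o, r.hold_point_z)
E
```

```text
pics
scene (array([[388.99854266,   0.        , 259.87987989],
       [  0.        , 388.99854266, 199.32119079],
       [  0.        ,   0.        ,   1.        ]]), array([-0.01852761,  0.        ,  0.        ,  0.        ,  0.        ]), array([[ 0.74388231,  0.45238906, -0.49191793,  1.03692108],
       [ 0.66819182, -0.51733439,  0.53468198, -0.55129231],
       [-0.01260179, -0.726436  , -0.68711857,  0.91873825],
       [ 0.        ,  0.        ,  0.        ,  1.        ]]))
top (array([[415.12802968,   0.        , 247.45169952],
       [  0.        , 415.12802968, 191.632709  ],
       [  0.        ,   0.        ,   1.        ]]), array([-0.10649174,  0.        ,  0.        ,  0.        ,  0.        ]), array([[ 1.89347760e-02, -9.79934425e-01,  1.98418741e-01,
         2.30314314e-01],
       [-9.99810098e-01, -1.94727903e-02, -7.60398720e-04,
         3.01564290e-03],
       [ 4.60890742e-03, -1.98366663e-01, -9.80117047e-01,
         1.57847345e+00],
       [ 0.00000000e+00,  0.00000000e+00,  0.00000000e+00,
         1.00000000e+00]]))
{'clock': 0.1, 'qpos': array([-1.54131229e+00,  3.81139264e-01,  1.29817908e+00,  1.07529443e-05,
        1.46364669e+00, -2.15302035e-01]), 'dq': array([ 5.79199213e-04,  5.23555496e-05, -3.01733242e-04,  1.90526993e-03,
       -1.09233049e-03,  4.77265179e-04]), 'joint_efforts': array([ 2.49611134e-03, -4.49221659e+01, -2.31655598e+01, -2.04332819e-04,
        3.70286245e-03, -8.89648845e-06]), 'position': array([ 0.13328281, -0.53331926,  0.23076981]), 'eef_rot': array([-3.11673636e+00, -3.83381282e-01, -2.16624244e-04]), 'force': array([-0.21409076,  0.80854195,  0.0042857 ]), 'moment': array([ 0.01117799,  0.01629289, -0.02799893]), 'opening': 0.08483015741069594} 0.0187
```

View pics/s1.png

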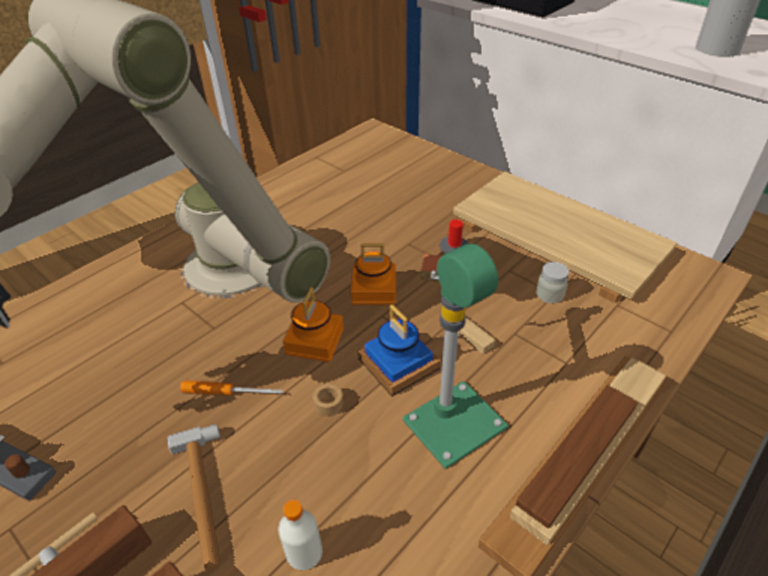

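View pics/t1.png

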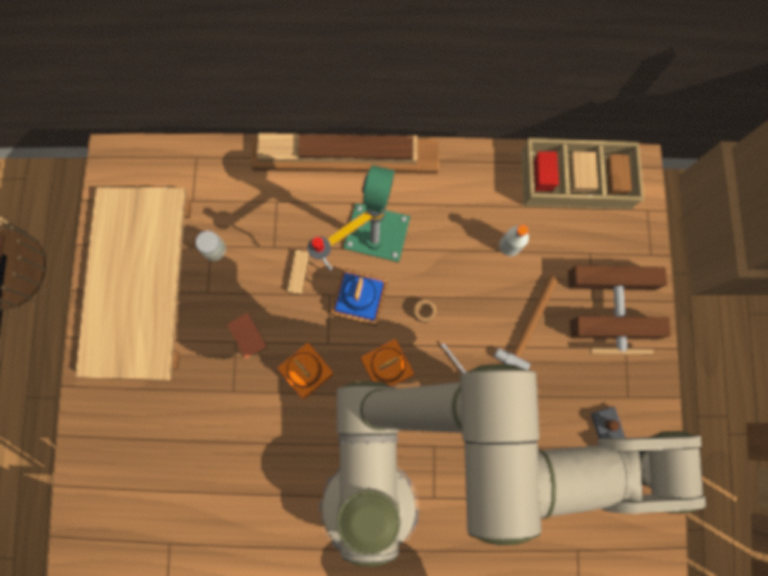

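The scene view shows the blue sander around (398,350) in the 1.5x picture, the balancer post base at (446,410) and the red knob at (456,233). In the top view they are at (360,297), (375,240) and (318,245). I'll enlarge both.

Run:
```python
from h import *
snap('scene','s2',(225,140,345,315),4.5);snap('top','t2',(190,100,290,220),5)
```

```text
(no output)
```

View pics/s2.png

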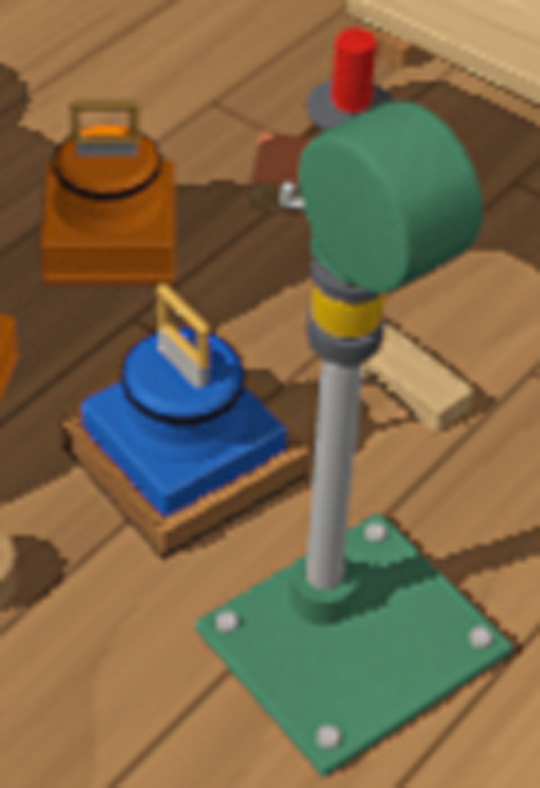

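View pics/t2.png

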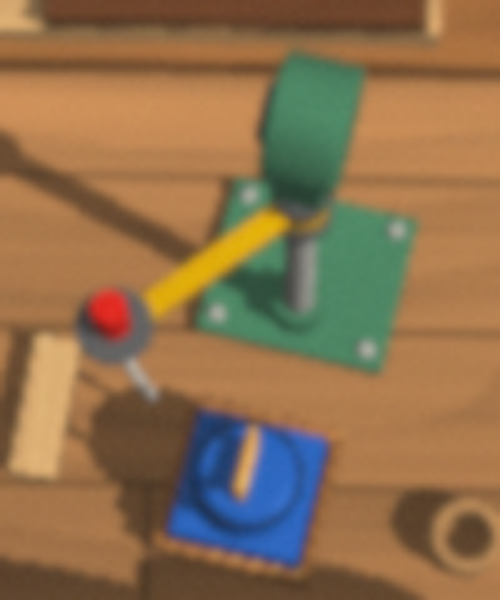

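Run:
```python
from h import *
np.set_printoptions(precision=4,suppress=True)
S=lambda x,y:('scene',225+x/4.5,140+y/4.5)
T=lambda x,y:('top',190+x/5,100+y/5)
bt=[atz(*T(*p),.008) for p in[(252,195),(398,230),(368,350),(218,313)]]
bs=[atz(*S(*p),.008) for p in[(375,531),(480,637),(328,737),(227,621)]]
print('bolts',np.array(bt),np.array(bs),np.mean(bt,0),np.mean(bs,0))
for z in(.01,.03):print('post base z',z,atz(*S(325,585),z),atz(*T(300,315),z))
print('knobtop',atz(*T(109,304),.336),atz(*S(355,40),.336),tri([T(109,304),S(355,40)]))
print('disc',atz(*T(115,327),.289),atz(*S(350,104),.289))
st=[atz(*T(*p),.048) for p in[(200,410),(330,440),(300,567),(168,532)]]
ss=[atz(*S(*p),.048) for p in[(82,408),(165,508),(288,438)]]
print('sand',np.array(st),np.mean(st,0),'\n',np.array(ss),(ss[0]+ss[2])/2)
# eye candidate
for c in(np.mean(st,0),(ss[0]+ss[2])/2):
  for H in(.05,.06,.07,.08,.09):
    print(H,proj('scene',[c[0],c[1],.094+H])[0])
print([S(163,288)[1:],S(207,325)[1:],S(185,306)[1:]])
print('eye tri', tri([S(163,292),T(256,428)]),tri([S(205,325),T(241,497)]))
print('hook tip',tri([S(285,190),T(132,362)]), atz(*T(155,397),.224))
```

```text
bolts [[ 0.7608  0.0338  0.008 ]
 [ 0.7341 -0.0823  0.008 ]
 [ 0.6356 -0.0596  0.008 ]
 [ 0.6632  0.0582  0.008 ]] [[ 0.6594  0.0646  0.008 ]
 [ 0.7576  0.0413  0.008 ]
 [ 0.7304 -0.0763  0.008 ]
 [ 0.6326 -0.0529  0.008 ]] [ 0.6984 -0.0125  0.008 ] [ 0.695  -0.0058  0.008 ]
post base z 0.01 [0.6623 0.0079 0.01  ] [ 0.6623 -0.006   0.01  ]
post base z 0.03 [ 0.6706 -0.0045  0.03  ] [ 0.6568 -0.0059  0.03  ]
knobtop [0.5773 0.1145 0.336 ] [0.5796 0.1129 0.336 ] [0.578  0.1149 0.3341]
disc [0.5751 0.1143 0.289 ] [0.5785 0.1147 0.289 ]
sand [[ 0.576   0.0685  0.048 ]
 [ 0.5548 -0.0301  0.048 ]
 [ 0.4577 -0.0092  0.048 ]
 [ 0.4821  0.0898  0.048 ]] [0.5176 0.0297 0.048 ] 
 [[ 0.4675 -0.0086  0.048 ]
 [ 0.5655 -0.0353  0.048 ]
 [ 0.5873  0.0614  0.048 ]] [0.5274 0.0264 0.048 ]
0.05 [264.0278 208.9832]
0.06 [264.009  206.4554]
0.07 [263.99   203.8955]
0.08 [263.9707 201.3029]
0.09 [263.9512 198.6771]
0.05 [265.8344 211.2252]
0.06 [265.8269 208.6963]
0.07 [265.8194 206.1351]
0.08 [265.8117 203.541 ]
0.09 [265.804  200.9134]
[(261.22222222222223, 204.0), (271.0, 212.22222222222223), (266.1111111111111, 208.0)]
eye tri [0.5291 0.0176 0.1789] [0.5089 0.0458 0.109 ]
hook tip [0.5599 0.099  0.2264] [0.5446 0.0913 0.224 ]
```

Blue sander centre is at about (0.522, 0.028). The balancer post is at about (0.668, -0.008) with yaw about -0.24. The knob is at (0.578, 0.114), so the arm swing is about -0.69. I'll move to above the knob with the jaws tangential.

Emit:
send_rows:
  rows:
    - [[0.67, 0.98, 0.21, 0, 0, 0.6], [0.67, 0.98, 0.21, 0, 0, 0.6], [0.67, 0.98, 0.21, 0, 0, 0.6], [0.67, 0.98, 0.21, 0, 0, 0.6], [0.67, 0.98, 0.21, 0, 0, 0.6]]
  jaw: -1

```text
clock: 0.62
position: [0.2008, -0.4345, 0.2524]
eef_rot: [-3.024, -0.849, -0.0]
force: [0.5, -0.0, 0.2]
opening: 0.0853
```

Emit:
send_rows:
  rows:
    - [[0.67, 0.98, 0.21, 0, 0, 0.6], [0.67, 0.98, 0.21, 0, 0, 0.6], [0.67, 0.98, 0.21, 0, 0, 0.6], [0.67, 0.98, 0.21, 0, 0, 0.6], [0.67, 0.98, 0.21, 0, 0, 0.6]]

```text
clock: 1.03
position: [0.2677, -0.3365, 0.2735]
eef_rot: [-2.864, -1.292, -0.0]
force: [-0.1, 0.1, 0.5]
opening: 0.0854
```

Emit:
send_rows:
  rows:
    - [[0.67, 0.98, 0.21, 0, 0, 0.6], [0.67, 0.98, 0.21, 0, 0, 0.6], [0.67, 0.98, 0.21, 0, 0, 0.6], [0.67, 0.98, 0.21, 0, 0, 0.6], [0.67, 0.98, 0.21, 0, 0, 0.6]]

```text
clock: 1.45
position: [0.3347, -0.2385, 0.2945]
eef_rot: [-2.638, -1.705, 0.0]
force: [-0.1, 0.6, 0.1]
opening: 0.0858
```

Emit:
send_rows:
  rows:
    - [[0.67, 0.98, 0.21, 0, 0, 0.6], [0.67, 0.98, 0.21, 0, 0, 0.6], [0.67, 0.98, 0.21, 0, 0, 0.6], [0.67, 0.98, 0.21, 0, 0, 0.6], [0.67, 0.98, 0.21, 0, 0, 0.6]]

```text
clock: 1.87
position: [0.4017, -0.1404, 0.3155]
eef_rot: [-2.354, -2.081, 0.0]
force: [-0.2, -1.1, 0.1]
opening: 0.0854
```

Emit:
send_rows:
  rows:
    - [[0.67, 0.98, 0.21, 0, 0, 0.6], [0.67, 0.98, 0.21, 0, 0, 0.6], [0.67, 0.98, 0.21, 0, 0, 0.6], [0.67, 0.98, 0.21, 0, 0, 0.6], [0.67, 0.98, 0.21, 0, 0, 0.6]]

```text
clock: 2.28
position: [0.4687, -0.0424, 0.3364]
eef_rot: [-2.016, -2.409, 0.0]
force: [-0.2, -0.8, -0.6]
opening: 0.085
```

Emit:
send_rows:
  rows:
    - [[0.68, 0.98, 0.3, 0, 0, 0.6], [0.68, 0.98, 0.3, 0, 0, 0.6], [0.68, 0.98, 0.3, 0, 0, 0.6], [0.68, 0.98, 0.3, 0, 0, 0.6], [0.68, 0.98, 0.3, 0, 0, 0.6]]

```text
clock: 2.7
position: [0.5367, 0.0556, 0.3665]
eef_rot: [-1.633, -2.683, 0.0]
force: [0.4, -0.5, 0.7]
opening: 0.0853
```

Emit:
send_rows:
  rows:
    - [[0.68, 0.97, 0.1, 0, 0, 0.6], [0.68, 0.97, 0.1, 0, 0, 0.6], [0.68, 0.97, 0.1, 0, 0, 0.4], [0, 0, 0, 0, 0, 0], [0, 0, 0, 0, 0, 0]]

```text
clock: 3.12
position: [0.5773, 0.1132, 0.3716]
eef_rot: [-1.416, -2.803, 0.001]
force: [-0.2, -0.3, -0.3]
opening: 0.0855
```

Run:
```python
from h import *
snap('scene','s3',(225,90,385,250),4.5)
o=monitor.get_obs();print(o['position'],o['force'],o['qpos'])
print(proj('scene',[o['position'],o['position']+[0,0,-.05]]))
```

```text
[0.57696764 0.11254898 0.37187733] [ 0.25515568  0.40771755 -0.58978345] [-8.48522462e-03  4.03031459e-01  8.67921201e-01 -2.41627077e-04
  1.87155207e+00 -6.42302431e-01]
[[303.8769636  136.66612303]
 [302.60918701 153.06941262]]
```

View pics/s3.png

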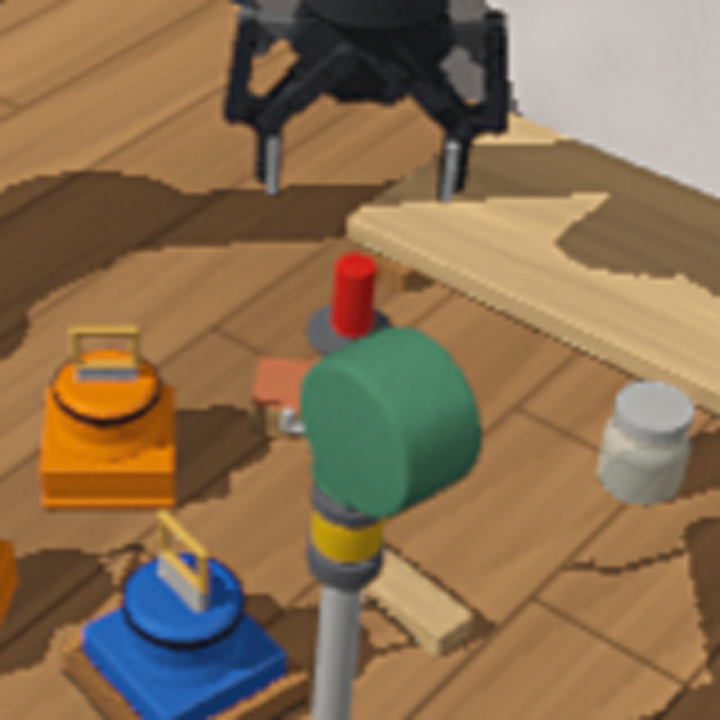

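The gripper is centred over the knob: fingertips at crop (272,190) and (446,197), knob top at (355,265). I'll go down and close.

Emit:
send_rows:
  rows:
    - [[0, 0.02, -0.75, 0, 0, 0], [0, 0.02, -0.75, 0, 0, 0], [0, 0.02, -0.75, 0, 0, 0], [0, 0, -0.75, 0, 0, 0], [0, 0, -0.75, 0, 0, 0]]

```text
clock: 3.58
position: [0.5765, 0.1128, 0.2969]
eef_rot: [1.421, 2.802, -0.0]
force: [-0.0, 0.3, 0.2]
opening: 0.0855
```

Emit:
send_rows:
  rows:
    - [[0, 0, 0, 0, 0, 0], [0, 0, 0, 0, 0, 0], [0, 0, 0, 0, 0, 0], [0, 0, 0, 0, 0, 0], [0, 0, 0, 0, 0, 0]]
  jaw: 1

```text
clock: 4.0
position: [0.5773, 0.1136, 0.2983]
eef_rot: [1.418, 2.802, 0.001]
force: [-0.1, -0.4, 0.1]
opening: 0.0255
```

Emit:
send_rows:
  rows:
    - [[0, 0, 0, 0, 0, 0], [0, 0, 0, 0, 0, 0], [0, 0, 0, 0, 0, 0]]

```text
clock: 4.25
position: [0.5772, 0.1138, 0.2979]
eef_rot: [1.418, 2.802, 0.001]
force: [-1.1, 0.1, 2.9]
opening: 0.0226
```

Emit:
send_rows:
  rows:
    - [[0, 0, -0.1, 0, 0, 0], [0, 0, -0.1, 0, 0, 0], [0, 0, -0.1, 0, 0, 0], [0, 0, -0.1, 0, 0, 0], [0, 0, -0.1, 0, 0, 0]]

```text
clock: 4.67
position: [0.5772, 0.1143, 0.2891]
eef_rot: [1.416, 2.801, 0.003]
force: [-3.4, 3.2, 11.5]
opening: 0.0225
```

Emit:
send_rows:
  rows:
    - [[-0.34, -0.27, 0, 0, 0, 0.58], [-0.32, -0.29, 0, 0, 0, 0.57], [-0.3, -0.3, 0, 0, 0, 0.58], [-0.29, -0.32, 0, 0, 0, 0.57], [-0.27, -0.34, 0, 0, 0, 0.58]]

```text
clock: 5.08
position: [0.5472, 0.0832, 0.2892]
eef_rot: [0.995, 2.975, 0.002]
force: [0.8, -0.5, 10.2]
opening: 0.0228
```

Emit:
send_rows:
  rows:
    - [[-0.25, -0.35, 0, 0, 0, 0.57], [-0.23, -0.37, 0, 0, 0, 0.58], [-0.21, -0.38, 0, 0, 0, 0.57], [-0.18, -0.39, 0, 0, 0, 0.58], [-0.16, -0.4, 0, 0, 0, 0.57]]

```text
clock: 5.5
position: [0.5275, 0.0451, 0.2895]
eef_rot: [0.559, 3.084, 0.001]
force: [5.5, 0.6, 9.7]
opening: 0.0223
```

Run:
```python
from h import *
snap('scene','s4',(225,110,345,260),5);
o=monitor.get_obs();print(o['position'],o['force'],o['moment'],o['eef_rot'])
```

```text
[0.52727764 0.04408191 0.28955519] [ 2.93786525  0.47153276 11.83949837] [ 0.05378736 -0.83834422  0.35472698] [5.54239256e-01 3.08456829e+00 3.01642013e-05]
```

View pics/s4.png

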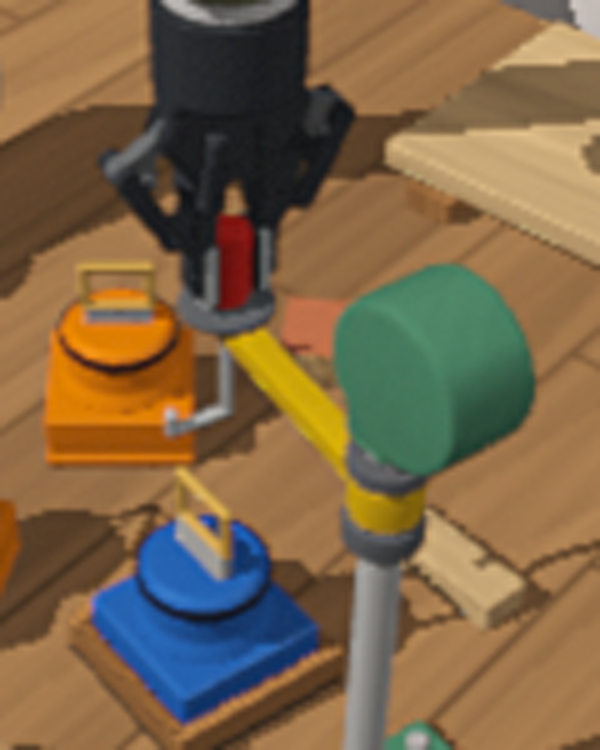

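Run:
```python
from h import *
np.set_printoptions(precision=4,suppress=True)
C=lambda x,y:('scene',225+x/5,110+y/5)
th=-.355;k=np.array([.5275,.0441]);s=k+.017*np.array([np.sin(th),-np.cos(th)])
for z in(.2017,.16,.155,.15,.145,.14): print(z,(proj('scene',[*s,z])[0]-[225,110])*5)
for z in(.165,.16,.155,.15,.145,.14): print(z,[atz(*C(*p),z)[:2] for p in[(180,473),(229,512)]])
print('prong', atz(*C(228,410),.2017),atz(*C(176,428),.2017), 'knob->',k)
print('sander corners z.048',[atz(*C(*p),.048)[:2] for p in[(92,607),(184,716),(320,633)]])
```

```text
0.2017 [198.1152 424.4711]
0.16 [198.4309 479.3749]
0.155 [198.4676 485.7639]
0.15 [198.5041 492.1126]
0.145 [198.5403 498.4214]
0.14 [198.5763 504.6906]
0.165 [array([0.5139, 0.0214]), array([0.5543, 0.0163])]
0.16 [array([0.5105, 0.0252]), array([0.5511, 0.02  ])]
0.155 [array([0.507, 0.029]), array([0.5479, 0.0238])]
0.15 [array([0.5035, 0.0328]), array([0.5447, 0.0276])]
0.145 [array([0.5   , 0.0366]), array([0.5415, 0.0313])]
0.14 [array([0.4966, 0.0404]), array([0.5383, 0.0351])]
prong [0.5262 0.0477 0.2017] [0.5144 0.0182 0.2017] knob-> [0.5275 0.0441]
sander corners z.048 [array([ 0.4699, -0.0104]), array([ 0.5666, -0.0359]), array([0.5855, 0.0637])]
```

The hook (prong from (228,410) to tip (172,428)) now hangs over the eye, whose top edge runs from (180,472) to (228,512). That puts the loop's top at about z 0.150. I'll lower quickly with margin, then feel.

Emit:
send_rows:
  rows:
    - [[0.02, 0, -0.3, 0, 0, 0], [0.02, 0, -0.3, 0, 0, 0], [0.02, 0, -0.3, 0, 0, 0], [0.02, 0, -0.25, 0, 0, 0], [0, 0, -0.15, 0, 0, 0]]

```text
clock: 5.97
position: [0.528, 0.0458, 0.2625]
eef_rot: [0.564, 3.088, 0.001]
force: [-3.5, 1.1, 12.2]
opening: 0.0231
```

Emit:
send_rows:
  rows:
    - [[0, 0, -0.05, 0, 0, 0], [0, 0, -0.05, 0, 0, 0], [0, 0, -0.05, 0, 0, 0], [0, 0, -0.05, 0, 0, 0], [0, 0, 0, 0, 0, 0]]

```text
clock: 6.38
position: [0.528, 0.0458, 0.2589]
eef_rot: [0.564, 3.087, 0.0]
force: [-4.4, 1.8, 11.5]
opening: 0.0228
```

Emit:
send_rows:
  rows:
    - [[-0.03, 0, -0.05, 0, 0, 0], [0, 0, -0.05, 0, 0, 0], [0, 0, -0.05, 0, 0, 0], [0, 0, 0, 0, 0, 0]]

```text
clock: 6.72
position: [0.5279, 0.0457, 0.2561]
eef_rot: [0.564, 3.086, 0.001]
force: [-1.9, 1.2, 11.3]
opening: 0.0224
```

Emit:
send_rows:
  rows:
    - [[0, 0, -0.05, 0, 0, 0], [0, 0, -0.05, 0, 0, 0], [0, 0, 0, 0, 0, 0]]

```text
clock: 6.97
position: [0.5279, 0.0457, 0.254]
eef_rot: [0.564, 3.086, 0.001]
force: [-0.9, 2.0, 12.2]
opening: 0.0227
```

Emit:
send_rows:
  rows:
    - [[0, 0, -0.05, 0, 0, 0], [0, 0, -0.05, 0, 0, 0], [0, 0, 0, 0, 0, 0]]

```text
clock: 7.22
position: [0.5279, 0.0457, 0.252]
eef_rot: [0.564, 3.086, 0.001]
force: [-2.0, 2.0, 12.1]
opening: 0.0228
```

Emit:
send_rows:
  rows:
    - [[0, 0, -0.05, 0, 0, 0], [0, 0, -0.05, 0, 0, 0], [0, 0, 0, 0, 0, 0]]

```text
clock: 7.47
position: [0.5279, 0.0457, 0.2501]
eef_rot: [0.564, 3.086, 0.001]
force: [-2.1, 1.1, 12.3]
opening: 0.0229
```

Emit:
send_rows:
  rows:
    - [[0, 0, -0.05, 0, 0, 0], [0, 0, -0.02, 0, 0, 0], [0, 0, 0, 0, 0, 0]]

```text
clock: 7.72
position: [0.5279, 0.0457, 0.2487]
eef_rot: [0.564, 3.086, 0.001]
force: [-1.8, 0.8, 11.0]
opening: 0.0227
```

Emit:
send_rows:
  rows:
    - [[0, 0, -0.05, 0, 0, 0], [0, 0, 0, 0, 0, 0]]

```text
clock: 7.88
position: [0.5279, 0.0457, 0.2477]
eef_rot: [0.564, 3.086, 0.001]
force: [-1.7, 1.6, 12.0]
opening: 0.0226
```

Emit:
send_rows:
  rows:
    - [[0, 0, -0.05, 0, 0, 0], [0, 0, 0, 0, 0, 0]]

```text
clock: 8.05
position: [0.5279, 0.0457, 0.2467]
eef_rot: [0.564, 3.086, 0.001]
force: [-2.0, 1.8, 11.6]
opening: 0.0225
```

Emit:
send_rows:
  rows:
    - [[0, 0, -0.05, 0, 0, 0], [0, 0, 0, 0, 0, 0]]

```text
clock: 8.22
position: [0.5279, 0.0457, 0.2457]
eef_rot: [0.564, 3.086, 0.001]
force: [-1.9, 1.2, 11.2]
opening: 0.0225
```

Emit:
send_rows:
  rows:
    - [[0, 0, -0.05, 0, 0, 0], [0, 0, 0, 0, 0, 0]]

```text
clock: 8.38
position: [0.5279, 0.0457, 0.2447]
eef_rot: [0.564, 3.086, 0.001]
force: [-2.7, 2.0, 11.6]
opening: 0.0224
```

Emit:
send_rows:
  rows:
    - [[0, 0, -0.05, 0, 0, 0], [0, 0, 0, 0, 0, 0]]

```text
clock: 8.55
position: [0.5279, 0.0457, 0.2437]
eef_rot: [0.564, 3.086, 0.001]
force: [-1.2, 1.5, 12.2]
opening: 0.0225
```

Emit:
send_rows:
  rows:
    - [[0, 0, -0.05, 0, 0, 0], [0, 0, 0, 0, 0, 0]]

```text
clock: 8.72
position: [0.5279, 0.0457, 0.2427]
eef_rot: [0.564, 3.086, 0.001]
force: [-1.3, 1.0, 11.7]
opening: 0.0228
```

Emit:
send_rows:
  rows:
    - [[0, 0, -0.05, 0, 0, 0], [0, 0, 0, 0, 0, 0]]

```text
clock: 8.88
position: [0.5279, 0.0457, 0.2417]
eef_rot: [0.564, 3.086, 0.001]
force: [-1.7, 2.2, 11.5]
opening: 0.0225
```

Run:
```python
from h import *
snap('scene','s5',(235,160,305,230),8.5)
o=monitor.get_obs();print(o['position'],o['force'],o['moment'])
```

```text
[0.5279209  0.04574066 0.24172166] [-1.71585758  1.17432456 11.46647193] [ 0.05888749 -0.21522167  0.04300929]
```

View pics/s5.png

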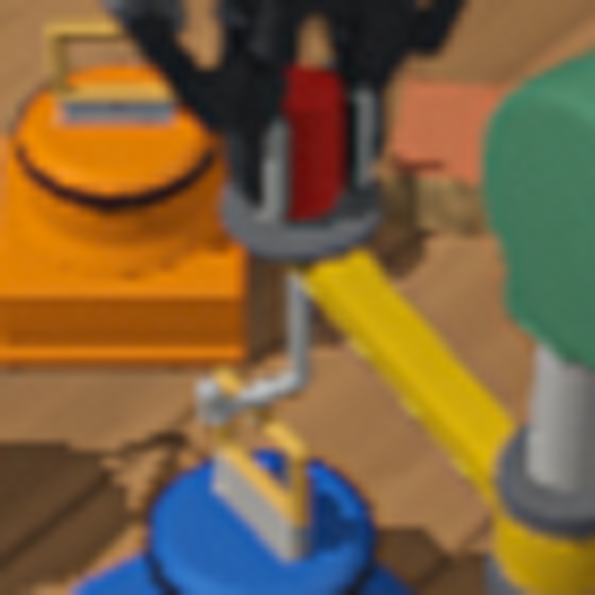

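The prong (from (300,378) to the tip at (207,400)) lies just over the loop's top (from (222,372) to (300,440)), close to contact.

Emit:
send_rows:
  rows:
    - [[0, 0, -0.05, 0, 0, 0], [0, 0, 0, 0, 0, 0]]

```text
clock: 9.1
position: [0.5279, 0.0457, 0.2409]
eef_rot: [0.564, 3.086, 0.001]
force: [-1.7, 0.9, 14.2]
opening: 0.0224
```

Emit:
send_rows:
  rows:
    - [[0, 0, -0.02, 0, 0, 0], [0, 0, 0, 0, 0, 0]]

```text
clock: 9.27
position: [0.528, 0.0457, 0.2409]
eef_rot: [0.563, 3.085, 0.001]
force: [-3.7, 2.3, 15.5]
opening: 0.0227
```

Contact felt: Fz rose from 11.5 to 15.5 N and z stopped at 0.2409. The loop's top is therefore at the prong's underside, and the threading height is TCP z ≈ 0.2126. I'll back off, swing clear and draw down.

Emit:
send_rows:
  rows:
    - [[0, 0, 0.12, 0, 0, 0], [0, 0, 0.1, 0, 0, 0], [0.14, 0.35, 0, 0, 0, -0.5], [0.16, 0.34, 0, 0, 0, -0.5], [0.17, 0.33, 0, 0, 0, -0.5]]

```text
clock: 9.68
position: [0.537, 0.0665, 0.2448]
eef_rot: [0.798, 3.035, 0.001]
force: [-4.5, 1.2, 11.8]
opening: 0.0226
```

Emit:
send_rows:
  rows:
    - [[0.19, 0.32, 0, 0, 0, -0.5], [0.2, 0.31, 0, 0, 0, -0.5], [0.22, 0.3, 0, 0, 0, -0.5], [0, 0, -0.3, 0, 0, 0], [0, 0, -0.3, 0, 0, 0]]

```text
clock: 10.1
position: [0.5489, 0.0855, 0.2326]
eef_rot: [1.019, 2.969, 0.002]
force: [-4.3, 3.8, 12.9]
opening: 0.0228
```

Emit:
send_rows:
  rows:
    - [[0, 0, -0.3, 0, 0, 0], [0, 0, -0.3, 0, 0, 0], [0, 0, -0.3, 0, 0, 0], [0, 0, -0.1, 0, 0, 0], [0, 0, 0, 0, 0, 0]]

```text
clock: 10.52
position: [0.5488, 0.0852, 0.212]
eef_rot: [1.019, 2.97, 0.002]
force: [-4.9, 4.0, 12.0]
opening: 0.0225
```

Run:
```python
from h import *
snap('scene','s6',(225,150,315,250),7)
```

```text
(no output)
```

View pics/s6.png

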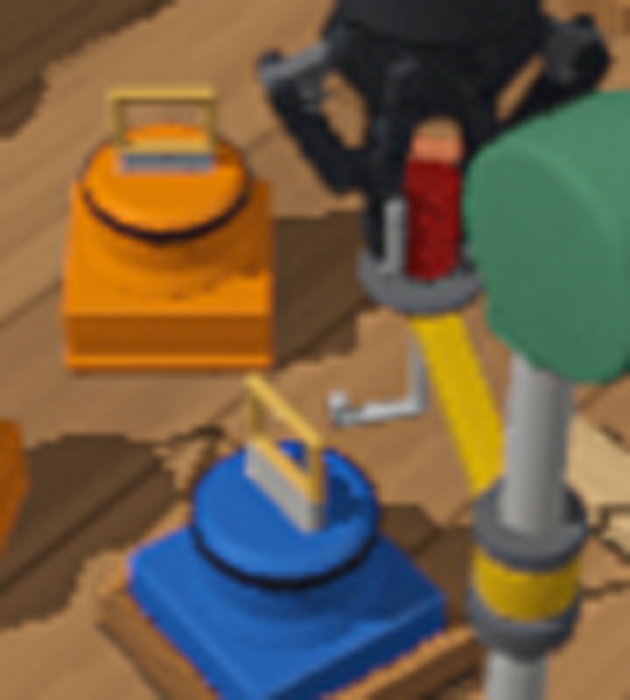

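The hook is clear beside the eye: tip at (340,410), loop top from (252,378) to (318,440). The sander is undisturbed. I'll swing in slowly.

Emit:
send_rows:
  rows:
    - [[-0.24, -0.28, 0.03, 0, 0, 0.5], [-0.2, -0.31, 0, 0, 0, 0.5], [-0.1, -0.16, 0, 0, 0, 0.25], [-0.1, -0.16, 0, 0, 0, 0.25], [0, 0, 0, 0, 0, 0]]

```text
clock: 10.98
position: [0.5367, 0.0661, 0.2135]
eef_rot: [0.792, 3.035, 0.001]
force: [-1.7, 0.7, 11.7]
opening: 0.0226
```

Emit:
send_rows:
  rows:
    - [[-0.09, -0.16, -0.02, 0, 0, 0.25], [-0.09, -0.17, -0.02, 0, 0, 0.25], [0, 0, 0, 0, 0, 0]]

```text
clock: 11.23
position: [0.5333, 0.0594, 0.2127]
eef_rot: [0.716, 3.053, 0.001]
force: [-0.7, 0.6, 12.4]
opening: 0.0226
```

Emit:
send_rows:
  rows:
    - [[-0.08, -0.17, 0, 0, 0, 0.25], [-0.08, -0.17, 0, 0, 0, 0.25], [-0.07, -0.17, 0, 0, 0, 0.25], [0, 0, 0, 0, 0, 0]]

```text
clock: 11.57
position: [0.529, 0.0491, 0.2128]
eef_rot: [0.601, 3.077, 0.0]
force: [0.2, 0.7, 11.6]
opening: 0.0232
```

Run:
```python
from h import *
snap('scene','s7',(235,160,305,230),8.5)
o=monitor.get_obs();print(o['position'],o['force'],o['moment'])
```

```text
[0.52908346 0.04925597 0.2127935 ] [ 0.22978695 -0.25709168 11.66816544] [-0.15569054 -0.44583187  0.08100691]
```

View pics/s7.png

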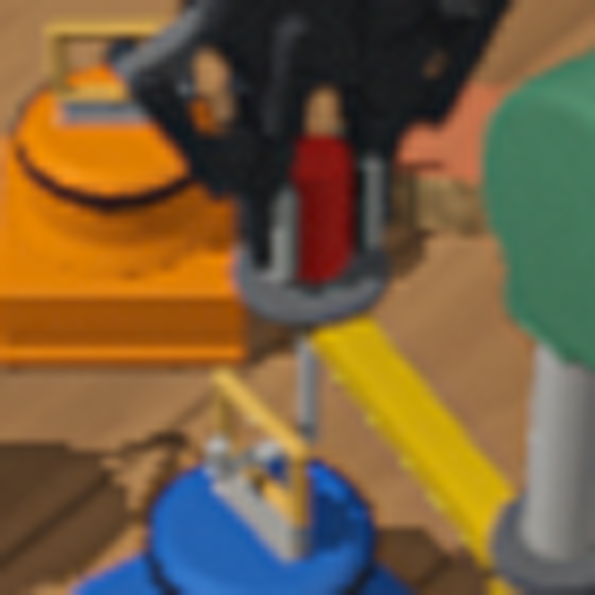

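The hook is through: its tip shows in front of the loop at (215,452) and the shank behind it at (308,430). Forces are at baseline, so I'll centre slightly and take up the slack gently.

Emit:
send_rows:
  rows:
    - [[-0.03, -0.08, 0, 0, 0, 0.12], [-0.03, -0.08, 0.05, 0, 0, 0.12], [0, 0, 0.15, 0, 0, 0], [0, 0, 0.15, 0, 0, 0], [0, 0, 0.15, 0, 0, 0]]

```text
clock: 12.03
position: [0.528, 0.0461, 0.2229]
eef_rot: [0.566, 3.084, 0.0]
force: [-0.4, -0.9, 12.1]
opening: 0.0225
```

Emit:
send_rows:
  rows:
    - [[0, 0, 0.05, 0, 0, 0], [0, 0, 0.03, 0, 0, 0], [0, 0, 0, 0, 0, 0]]

```text
clock: 12.28
position: [0.5279, 0.0462, 0.2245]
eef_rot: [0.565, 3.084, 0.0]
force: [-0.8, 0.2, 12.6]
opening: 0.0228
```

Emit:
send_rows:
  rows:
    - [[0, 0, 0.04, 0, 0, 0], [0, 0, 0.04, 0, 0, 0], [0, 0, 0.03, 0, 0, 0], [0, 0, 0, 0, 0, 0], [0, 0, 0, 0, 0, 0]]

```text
clock: 12.7
position: [0.5279, 0.0462, 0.2266]
eef_rot: [0.565, 3.084, 0.0]
force: [0.0, 0.1, 12.7]
opening: 0.0225
```

Emit:
send_rows:
  rows:
    - [[0, 0, 0.02, 0, 0, 0], [0, 0, 0.02, 0, 0, 0], [0, 0, 0.02, 0, 0, 0], [0, 0, 0, 0, 0, 0], [0, 0, 0, 0, 0, 0]]

```text
clock: 13.12
position: [0.5279, 0.0462, 0.2276]
eef_rot: [0.566, 3.084, 0.0]
force: [1.3, 0.2, 10.7]
opening: 0.0226
```

Emit:
send_rows:
  rows:
    - [[0, 0, 0.02, 0, 0, 0], [0, 0, 0.02, 0, 0, 0], [0, 0, 0, 0, 0, 0], [0, 0, 0, 0, 0, 0], [0, 0, 0, 0, 0, 0]]

```text
clock: 13.53
position: [0.5279, 0.0461, 0.228]
eef_rot: [0.566, 3.085, 0.0]
force: [0.5, -0.9, 7.7]
opening: 0.0225
```

Emit:
send_rows:
  rows:
    - [[0, 0, 0.02, 0, 0, 0], [0, 0, 0.02, 0, 0, 0], [0, 0, 0.02, 0, 0, 0], [0, 0, 0, 0, 0, 0], [0, 0, 0, 0, 0, 0]]

```text
clock: 13.95
position: [0.5279, 0.0461, 0.229]
eef_rot: [0.566, 3.085, 0.0]
force: [1.8, -0.4, 5.9]
opening: 0.023
```

Emit:
send_rows:
  rows:
    - [[0, 0, 0.03, 0, 0, 0], [0, 0, 0.04, 0, 0, 0], [0, 0, 0.05, 0, 0, 0], [0, 0, 0.05, 0, 0, 0], [0, 0, 0.05, 0, 0, 0]]

```text
clock: 14.37
position: [0.5279, 0.0461, 0.2334]
eef_rot: [0.566, 3.085, 0.0]
force: [1.9, -0.9, 6.4]
opening: 0.0226
```

Emit:
send_rows:
  rows:
    - [[0, 0, 0.06, 0, 0, 0], [0, 0, 0.06, 0, 0, 0], [0, 0, 0.06, 0, 0, 0], [0, 0, 0.06, 0, 0, 0], [0, 0, 0.06, 0, 0, 0]]

```text
clock: 14.78
position: [0.5279, 0.0461, 0.2394]
eef_rot: [0.566, 3.085, 0.0]
force: [2.6, -0.5, 6.2]
opening: 0.0227
```

Run:
```python
from h import *
snap('scene','s8',(225,140,315,250),6.5)
o=monitor.get_obs();print(o['position'],o['force'],o['moment'])
```

```text
[0.52792975 0.04612259 0.23964978] [ 1.89273499 -0.78388398  6.27132551] [-0.24681173 -0.84724614  0.08049538]
```

View pics/s8.png

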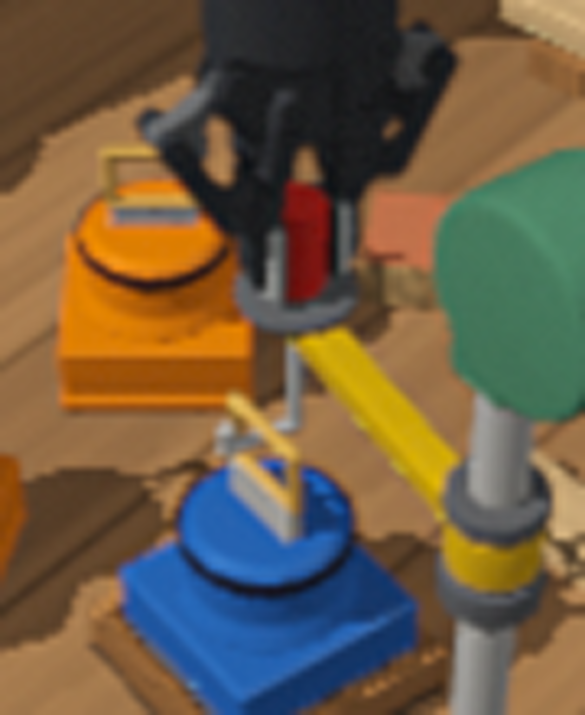

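The sander is rising level out of the tray: eye on the prong at (265,425), load about 6 N. I'll keep raising it.

Emit:
send_rows:
  rows:
    - [[0, 0, 0.07, 0, 0, 0], [0, 0, 0.08, 0, 0, 0], [0, 0, 0.09, 0, 0, 0], [0, 0, 0.1, 0, 0, 0], [0, 0, 0.1, 0, 0, 0]]

```text
clock: 15.25
position: [0.5279, 0.0461, 0.2482]
eef_rot: [0.566, 3.085, 0.0]
force: [1.6, -0.1, 5.9]
opening: 0.0227
```

Emit:
send_rows:
  rows:
    - [[0, 0, 0.1, 0, 0, 0], [0, 0, 0.1, 0, 0, 0], [0, 0, 0.1, 0, 0, 0], [0, 0, 0.1, 0, 0, 0], [0, 0, 0.1, 0, 0, 0]]

```text
clock: 15.67
position: [0.5279, 0.0461, 0.2582]
eef_rot: [0.566, 3.085, 0.0]
force: [3.4, 0.3, 5.6]
opening: 0.0228
```

Emit:
send_rows:
  rows:
    - [[0, 0, 0.1, 0, 0, 0], [0, 0, 0.1, 0, 0, 0], [0, 0, 0.1, 0, 0, 0], [0, 0, 0.1, 0, 0, 0], [0, 0, 0.1, 0, 0, 0]]

```text
clock: 16.08
position: [0.5279, 0.0461, 0.2682]
eef_rot: [0.566, 3.085, 0.0]
force: [2.7, -0.4, 5.3]
opening: 0.0226
```

Emit:
send_rows:
  rows:
    - [[0, 0, 0.1, 0, 0, 0], [0, 0, 0.1, 0, 0, 0], [0, 0, 0.1, 0, 0, 0], [0, 0, 0.08, 0, 0, 0], [0, 0, 0.06, 0, 0, 0]]

```text
clock: 16.5
position: [0.5279, 0.0461, 0.277]
eef_rot: [0.566, 3.085, 0.0]
force: [3.8, -1.2, 4.8]
opening: 0.0225
```

Emit:
send_rows:
  rows:
    - [[0, 0, 0.06, 0, 0, 0], [0, 0, 0.06, 0, 0, 0], [0, 0, 0.06, 0, 0, 0], [0, 0, 0.06, 0, 0, 0], [0, 0, 0.06, 0, 0, 0]]

```text
clock: 16.92
position: [0.5279, 0.0461, 0.2829]
eef_rot: [0.566, 3.085, 0.0]
force: [4.6, -1.5, 5.2]
opening: 0.023
```

Emit:
send_rows:
  rows:
    - [[0, 0, 0.06, 0, 0, 0], [0, 0, 0.06, 0, 0, 0], [0.01, 0, 0.06, 0, 0, 0], [0.01, 0, 0.06, 0, 0, 0], [0.01, 0, 0.06, 0, 0, 0]]

```text
clock: 17.33
position: [0.528, 0.0462, 0.2887]
eef_rot: [0.566, 3.086, -0.0]
force: [1.1, -0.9, 5.2]
opening: 0.0228
```

Emit:
send_rows:
  rows:
    - [[0, 0, 0.06, 0, 0, 0], [0, 0, 0.06, 0, 0, 0], [0, 0, 0.05, 0, 0, 0], [0, 0, 0.04, 0, 0, 0], [0, 0, 0.03, 0, 0, 0]]

```text
clock: 17.75
position: [0.5279, 0.0462, 0.2932]
eef_rot: [0.566, 3.087, -0.0]
force: [3.4, -1.1, 4.3]
opening: 0.0224
```

Emit:
send_rows:
  rows:
    - [[0, 0, 0.02, 0, 0, 0], [0, 0, 0.02, 0, 0, 0], [0, 0, 0.02, 0, 0, 0], [0, 0, 0.02, 0, 0, 0], [0, 0, 0, 0, 0, 0]]

```text
clock: 18.17
position: [0.5279, 0.0462, 0.2946]
eef_rot: [0.566, 3.087, -0.0]
force: [4.8, -2.6, 4.5]
opening: 0.0227
```

Emit:
send_rows:
  rows:
    - [[0.01, 0, 0.03, 0, 0, 0], [0.01, 0, 0.03, 0, 0, 0], [0, 0, 0.03, 0, 0, 0], [0, 0, 0.03, 0, 0, 0], [0, 0, 0, 0, 0, 0]]

```text
clock: 18.58
position: [0.528, 0.0462, 0.2964]
eef_rot: [0.567, 3.089, -0.0]
force: [6.0, -1.8, 2.2]
opening: 0.0224
```

Emit:
send_rows:
  rows:
    - [[0, 0, 0.02, 0, 0, 0], [0, 0, 0.02, 0, 0, 0], [0, 0, 0.01, 0, 0, 0], [0, 0, 0, 0, 0, 0]]

```text
clock: 18.92
position: [0.5281, 0.0461, 0.2969]
eef_rot: [0.567, 3.09, -0.0]
force: [9.4, -3.1, -0.6]
opening: 0.0224
```

Emit:
send_rows:
  rows:
    - [[0.02, -0.01, 0, 0, 0, 0], [0.02, -0.01, 0, 0, 0, 0], [0.02, 0, 0, 0, 0, 0], [0, 0, 0, 0, 0, 0]]

```text
clock: 19.25
position: [0.5282, 0.0462, 0.2971]
eef_rot: [-0.566, -3.088, 0.0]
force: [0.2, -0.8, 0.6]
opening: 0.0226
```

Run:
```python
from h import *
snap('scene','s9',(215,110,325,250),5)
o=monitor.get_obs();print(o['position'],o['force'],o['moment'])
```

```text
[0.52824791 0.04610402 0.29712075] [ 0.67576159 -0.08033231  0.78057758] [-0.12423931 -0.57038373 -0.01174863]
```

View pics/s9.png

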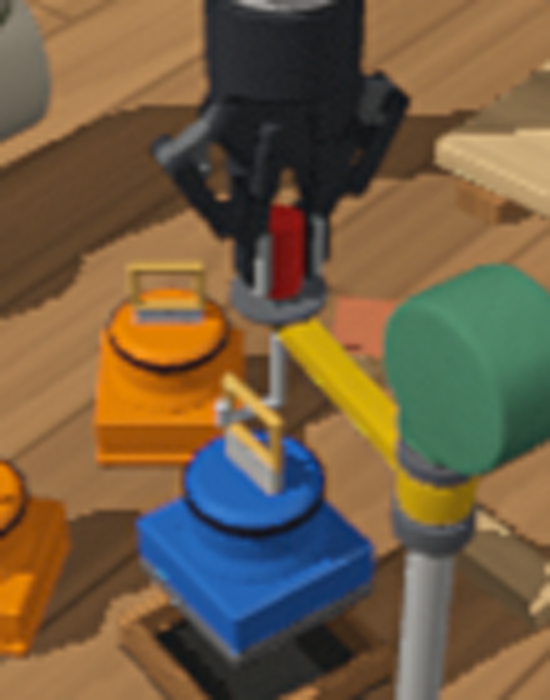

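The sander hangs level from the hook above the empty tray, and wrist forces are near zero because the stop carries the pull. I'll let it settle, then release.

Emit:
send_rows:
  rows:
    - [[0, 0, 0.02, 0, 0, 0], [0, 0, 0, 0, 0, 0], [0, 0, 0, 0, 0, 0], [0, 0, 0, 0, 0, 0], [0, 0, 0, 0, 0, 0]]

```text
clock: 19.72
position: [0.5284, 0.0461, 0.2977]
eef_rot: [-0.567, -3.089, -0.0]
force: [0.5, -0.1, -1.5]
opening: 0.0227
```

Emit:
send_rows:
  rows:
    - [[0, 0, 0, 0, 0, 0], [0, 0, 0, 0, 0, 0], [0, 0, 0, 0, 0, 0], [0, 0, 0, 0, 0, 0], [0, 0, 0, 0, 0, 0]]

```text
clock: 20.13
position: [0.5285, 0.0461, 0.2978]
eef_rot: [-0.567, -3.089, 0.0]
force: [-1.3, -0.6, -1.9]
opening: 0.0227
```

At the stop (z 0.2978, against 0.2979 when first gripped; Fz is now downward). I'll open and withdraw straight up.

Emit:
send_rows:
  rows:
    - [[0, 0, 0, 0, 0, 0], [0, 0, 0, 0, 0, 0], [0, 0, 0, 0, 0, 0], [0, 0, 0, 0, 0, 0], [0, 0, 0, 0, 0, 0]]
  jaw: -1

```text
clock: 20.55
position: [0.5287, 0.046, 0.298]
eef_rot: [0.567, 3.09, -0.0]
force: [-0.1, 0.9, 0.3]
opening: 0.0816
```

Emit:
send_rows:
  rows:
    - [[0, 0, 0, 0, 0, 0], [0, 0, 0, 0, 0, 0], [0, 0, 0.1, 0, 0, 0], [0, 0, 0.3, 0, 0, 0], [0, 0, 0.5, 0, 0, 0]]

```text
clock: 20.97
position: [0.5285, 0.046, 0.3158]
eef_rot: [-0.566, -3.088, 0.0]
force: [0.3, 1.0, 0.2]
opening: 0.0856
```

Emit:
send_rows:
  rows:
    - [[0, 0, 0.8, 0, 0, 0], [0, 0, 0.9, 0, 0, 0], [0, 0, 0.9, 0, 0, 0], [0, 0, 0.8, 0, 0, 0], [0, 0, 0.4, 0, 0, 0]]

```text
clock: 21.38
position: [0.5288, 0.046, 0.3944]
eef_rot: [0.566, 3.087, 0.0]
force: [0.2, -0.2, 0.2]
opening: 0.0852
```

Emit:
send_rows:
  rows:
    - [[0, 0, 0, 0, 0, 0], [0, 0, 0, 0, 0, 0], [0, 0, 0, 0, 0, 0], [0, 0, 0, 0, 0, 0], [0, 0, 0, 0, 0, 0]]

```text
clock: 21.8
position: [0.5286, 0.046, 0.3912]
eef_rot: [-0.566, -3.089, 0.0]
force: [-0.2, 0.1, -0.6]
opening: 0.0855
```

Run:
```python
from h import *
a=viewer.camera('scene').astype(int)
for i in range(5): b=viewer.camera('scene').astype(int)
print('maxdiff',np.abs(a-b)[110:250,215:330].max(),np.abs(a-b)[110:250,215:330].mean())
snap('scene','s10',(215,110,325,250),5)
o=monitor.get_obs();print(o['clock'],o['position'],o['force'])
```

```text
maxdiff 49 0.7853623188405797
22.15 [0.52869754 0.04598895 0.39187458] [-0.10387442 -0.16953474  0.39854956]
```

View pics/s10.png

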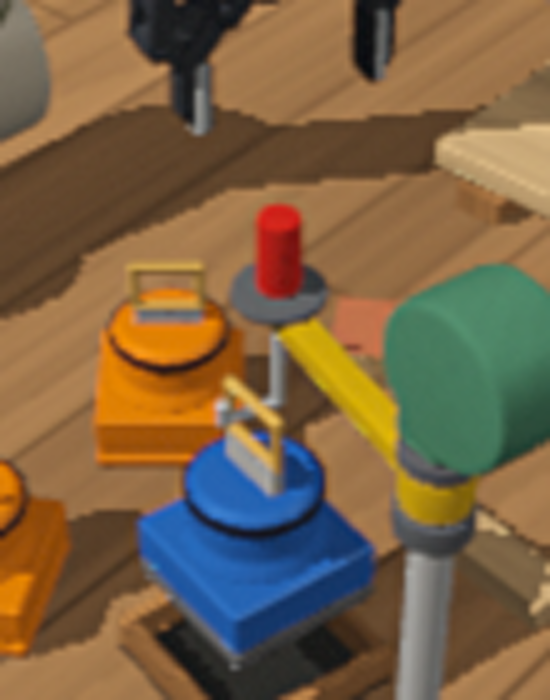

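It is hanging free, with the knob at (279,250), the hook in the eye and the gripper clear. The frame difference hints at slight sway, so I'll wait and re-check.

Emit:
send_rows:
  rows:
    - [[0, 0, 0, 0, 0, 0], [0, 0, 0, 0, 0, 0], [0, 0, 0, 0, 0, 0], [0, 0, 0, 0, 0, 0], [0, 0, 0, 0, 0, 0]]

```text
clock: 22.57
position: [0.5287, 0.046, 0.3919]
eef_rot: [0.567, 3.09, 0.0]
force: [0.4, 0.2, -0.3]
opening: 0.0856
```

Emit:
send_rows:
  rows:
    - [[0, 0, 0, 0, 0, 0], [0, 0, 0, 0, 0, 0], [0, 0, 0, 0, 0, 0], [0, 0, 0, 0, 0, 0], [0, 0, 0, 0, 0, 0]]

```text
clock: 22.98
position: [0.5287, 0.046, 0.3919]
eef_rot: [-0.567, -3.09, -0.0]
force: [-0.3, 0.7, -0.3]
opening: 0.0853
```

Emit:
send_rows:
  rows:
    - [[0, 0, 0, 0, 0, 0], [0, 0, 0, 0, 0, 0], [0, 0, 0, 0, 0, 0], [0, 0, 0, 0, 0, 0], [0, 0, 0, 0, 0, 0]]

```text
clock: 23.4
position: [0.5287, 0.046, 0.3919]
eef_rot: [-0.567, -3.09, 0.0]
force: [-0.6, -0.0, 0.6]
opening: 0.0855
```

Emit:
send_rows:
  rows:
    - [[0, 0, 0, 0, 0, 0], [0, 0, 0, 0, 0, 0], [0, 0, 0, 0, 0, 0], [0, 0, 0, 0, 0, 0], [0, 0, 0, 0, 0, 0]]

```text
clock: 23.82
position: [0.5287, 0.046, 0.3919]
eef_rot: [0.567, 3.09, -0.0]
force: [0.3, -0.0, -0.4]
opening: 0.0855
```

Run:
```python
from h import *
f=[viewer.camera('scene').astype(np.uint8) for i in range(12)]
def cen(im):
    h=cv2.cvtColor(im,cv2.COLOR_RGB2HSV); m=cv2.inRange(h,(100,120,60),(130,255,255)); m[:150]=0;m[260:]=0;m[:,:215]=0;m[:,330:]=0
    M=cv2.moments(m,True); return M['m10']/M['m00'],M['m01']/M['m00']
print(np.round([cen(i) for i in f],2))
g=lambda a,b,s:np.abs(a.astype(int)-b)[s].mean()
print('sander',g(f[0],f[6],np.s_[180:240,240:292]),'static bench',g(f[0],f[6],np.s_[260:330,250:400]),monitor.get_obs()['clock'])
```

```text
[[265.36 219.26]
 [265.36 219.27]
 [265.38 219.26]
 [265.38 219.25]
 [265.35 219.26]
 [265.35 219.24]
 [265.36 219.26]
 [265.36 219.26]
 [265.36 219.26]
 [265.35 219.25]
 [265.36 219.27]
 [265.35 219.24]]
sander 0.7929487179487179 static bench 0.5633650793650794 24.4167
```

The sander is still (centroid stable to 0.03 px), so I'll hand in.

```bash
python3 -c "
from cell import workorder
print(workorder.sign_off())"
```

```text
the job is handed in; nothing more can be done
None
```

The blue sander is hanging from the hook at the balancer's top stop, with the gripper clear of it. I signed the job off at about 24.4 s on the clock, and sign-off reports no verdict.

- **What I did:** I drew the knob down and felt the loop's top, where Fz rose about 4 N. I backed off, threaded the hook 28.5 mm lower, took the weight up gently and let the hook rise to the stop. Then I opened the gripper and withdrew straight up.
- **Top stop:** Just before release the tool was at z 0.2978, against 0.2979 when I first gripped the knob there, with the force slightly downward.
- **Hanging still:** The sander's centroid stayed within 0.03 px over 12 frames. An earlier frame comparison, just after I withdrew, hinted at slight sway.
- **Forces:** The largest force change on the sander was about 4 N while feeling. A sideways pull of about 10 N built up at the knob near the stop, and I relieved it before release.
- **Cameras:** The two cameras disagreed by up to about 10 mm on the sander's position. I relied on the scene view and on touch for the fit.
- **Not checked:** I did not take a last top view of the bystanders, though nothing was touched near them.

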